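Sweep the offcuts into the scrap bin

ROBOT

A 7-joint arm with a two-finger parallel gripper is mounted at the origin on a cart in front of the work surface, level with it; the furniture and walls round the work are solid. World frame = base frame: x ahead of the robot, y to its left, z up, the work surface at z = 0. Lengths are in m, angles in degrees, forces in N, time in s.
With the tool pointing down it reaches from about 0.4 to 0.85 m from the base axis. Payload 10.4 kg.
Tool frame: the origin (TCP) lies midway between the tips of the shut fingers; the grasp point (between the pads) lies 19 mm behind it; z points along the fingers, y is the line along which they close (so a half turn about z gives the same grasp; the last joint's range is limited). The gripper opens to 87 mm and grips with 3 to 60 N. Pads are 19 mm wide; open, the fingers measure 117 mm over their backs; the gripper's body (75 mm by 190 mm) begins 51 mm behind the grasp point.
Start: joints at [-72.112, 19.034, -3.707, 83.658, 1.238, 77.344, -5.071], TCP at [0.205, 0.59, 0.223] pointing down, gripper open.
Joint ranges: [-148.97, 148.97], [-28.65, 121.19], [-84.17, 76.75], [9.2, 138.47], [-72.65, 252.65], [3.7, 117.97], [-149.18, 149.18]. Speed limits (degrees/s): [127.2, 127.2, 159.86, 159.86, 180, 180, 180].

INTERFACE

Orientations are given as [roll, pitch, yaw] about the fixed x, y, z axes, in that order (R = Rz(yaw) Ry(pitch) Rx(roll)).
In Python, from rig import manip gives the robot as it stands.
- The arm moves only by the tool carry_out, never from a script. Its arguments are lists of equal length, an entry for each row: "offset": the shift along the tool's x, y, z in m, a list of three; "rotation": the turn, a rotation vector about the tool's x, y, z in degrees, a list of three; "hand": the opening, from 0 (shut) to 1 (fully open). In form: {"offset": [[x, y, z], ...], "rotation": [[rx, ry, rz], ...], "hand": [hand, ...]}. A call has exactly 5 rows; each row is the pose to reach, as a shift and turn from the pose commanded when the call began, along the tool's axes at that moment; what a row does not reach only later rows make up. A row lasts 1/12 s, in which the tool goes at most 41.7 mm and 7.16 degrees, less where a joint would pass 70% of its speed; a pose out of reach is approached as far as the arm can. A call with a gripper value outside its range is refused whole. The fingers move at their own pace and stop on an object; "grip_force" is the grip in N (left out, the last holds). Time passes only in rows, so rows that repeat a pose let the fingers close, or fill a call up. It gives the time, the measured TCP pose, the force, the opening and the grip force at its end, in the units of the state.
- manip.get_obs(): the state, without advancing time (a new reading comes with each control period).
- manip.snapshot(name): name is "scene" or "side" or "wrist"; returns a dict with "color" (400x640x3 uint8, blue, green, red), "intrinsics" (3x3 intrinsics, pixels), "k1" (the pictures are not rectified: a ray, as slopes to the right and down, at radius r is drawn at 1 + k1 r^2 times it, then the intrinsics apply), "T" (4x4, takes a point from camera to world coordinates). Camera axes: x right, y up, looking along -z (the intrinsics and any distortion apply to the point x, -y, -z); pixel columns grow to the right and rows downward; lengths in m; the calibration is good to about 2 mm. A picture is of the moment at which its call begins. There is no depth.
- manip.sign_off(): hands the job in; it is judged then, once.
Trained networks look in a picture, given as the dict that the camera call returned (one of the last four; its "shot" number tells which), for a name from the list of things; names that differ only in an ending like _2 or _b are one class to them, and where a whole thing is asked for, a point or a joint stands for the part that bears it (a point fixed in the world has none). Each returns a list of dicts, best first, with "score" (0 to 1); they miss things now and then, are a little off and sometimes report something else, mostly with a low value. They report only what shows in the picture. A call takes as long as a camera call.
- manip.look_for(picture, name): "at" ([column, row] in pixels, amid what is visible of it).
- manip.mark_of(picture, name): "at" ([column, row] in pixels: a listed point, or the origin of a listed thing).
The state is a dict: "time": time; "joints": joint angles; "dq": joint speeds; "joint_efforts": joint torques, N m; "ee_pos": TCP position; "orientation": TCP orientation; "force": force on the tool from outside, world axes, zero at the start; "moment": the same for the moment, N m; "opening": finger opening in m; "finger_force": force on a finger pad.
Only numpy, scipy, OpenCV 4.12 (cv2) and the standard library are available. Lean on these libraries where they do the work, as an engineer would, in place of code of your own. Each camera call takes 0.05 s, during which the arm holds its last target. There are 200 camera calls.

TASK

Clear the three sawn wood offcuts off the raised bench board by pushing them over its edge into the scrap bin, the open tray without dividers. Slide them along the board rather than picking them up, and leave the roll of black tape, the steel angle bracket and the turned wooden knob standing where they are.

Things in the scene. Friction and masses are not known exactly. Their poses are not given: they have to be found in the camera images.
- board: Raised plywood bench board, 260 mm (x, away from the robot) x 370 mm (y), flat top face 90 mm above the worktop, with a wooden fence 12 mm thick and 30 mm high above the top face along its whole far (+x) edge. The near, left and right edges are open. Origin: centre of the underside, on the worktop; x points away from the robot at yaw 0, z up. Fixed.
- scrap_bin: The scrap bin: grey open-topped tray, 200 (x) x 135 (y) x 86 mm high, walls and floor 4 mm, without any divider inside, empty. Fixed. Stands against the left or right edge of the board (which side varies), 1 mm off it, rim 4 mm below the board top, its length along that edge, up to 20 mm off the edge's middle. Origin: centre of the underside; heading as the board.
- parts_tray: The parts tray: grey open-topped tray, 200 (x) x 135 (y) x 86 mm high, walls and floor 4 mm, with dividers making six compartments, stock in them; nothing goes in. Fixed. Stands against the left or right edge of the board (which side varies), 1 mm off it, rim 4 mm below the board top, its length along that edge, up to 20 mm off the edge's middle. Origin: centre of the underside; heading as the board.
- block_offcut: Sawn offcut of pale wood, a plain block 46 (x) x 38 (y) x 26 mm high, lying loose on the board at any heading, 30 to 65 g. Origin: its middle, 13 mm above the board.
- stepped_offcut: Sawn offcut of pale wood with a step, loose on the board at any heading, 30 to 65 g: outline 46 (x) x 40 (y) mm; 14 mm high all over, and about 26 mm high on its -x half. Origin: middle of the outline, 13 mm above the board.
- pointed_offcut: Sawn offcut of pale wood, 22 mm high, loose on the board at any heading, 25 to 60 g. Seen from above it is a rectangle (x -24 to +2 mm, 40 mm wide in y) with a right-angled point towards +x whose tip is at x = +22 mm. Origin: 11 mm above the board.
- black_tape: Roll of black tape lying flat on the board, 62 mm across, 19 mm high, loose (50 g); to be left alone. Origin: centre of the underside.
- angle_bracket: Steel L-shaped angle bracket standing on the board, loose (70 g); to be left alone. Base plate 44 (x) x 36 (y) x 3 mm, upright plate 3 mm thick and 36 mm high along its +x end. Origin: centre of the underside.
- turned_knob: Finished round drawer knob of pale wood, standing on the board, 42 mm across, 33 mm high, waisted, loose (60 g); to be left alone. Origin: centre of the underside.

How it is judged:
By the outcome, as a careful person would: the job done as asked, in the order asked, and still so for the second after the job is handed in, with the robot touching nothing.
It also fails if it takes over 72 s, if anything falls off the work surface, if the arm or the gripper's body presses on something with over 40 N, if the wrist force passes 120 N, or if a joint passes its speed limit or range.

## Working session

There is one attempt and no reset: what is moved stays moved. The work goes in short steps, Python scripts to look and compute and a tool call to move; the robot and the scene stay as the last step left them, time stands still between calls to the robot, and variables do not carry over. Pictures are saved under pics/ and viewed, at most 10 in all, crops included, and the job is handed in when it is done.

Besides the shell and the picture viewer there is one more tool, called after "Call:" as name(argument=value, ...), one argument or row to a line, values as JSON. carry_out: Moves the arm, as the interface text tells. Its arguments: {"type":"object","properties":{"offset":{"type":"array","items":{"type":"array","items":{"type":"number"}}},"rotation":{"type":"array","items":{"type":"array","items":{"type":"number"}}},"hand":{"type":"array","items":{"type":"number"}},"grip_force":{"type":"number"}},"required":["offset","rotation","hand"]}

```bash
mkdir -p pics; ls
cat > h.py <<'E'
import numpy as np, cv2
from rig import manip
NAMES="board scrap_bin parts_tray block_offcut stepped_offcut pointed_offcut black_tape angle_bracket turned_knob".split()
def ray(p,uv):
    K=np.array(p["intrinsics"]);k=p["k1"]
    d=np.array([(uv[0]-K[0,2])/K[0,0],(uv[1]-K[1,2])/K[1,1]]);s=d.copy()
    for _ in range(20): s=d/(1+k*(s@s))
    T=np.array(p["T"]); return T[:3,3],T[:3,:3]@np.array([s[0],-s[1],-1])
def at(p,uv,z):
    o,d=ray(p,uv); return o+d*(z-o[2])/d[2]
def px(p,X):
    T=np.array(p["T"]);K=np.array(p["intrinsics"]);c=T[:3,:3].T@(np.array(X)-T[:3,3])
    s=np.array([c[0],-c[1]])/-c[2]; s=s*(1+p["k1"]*(s@s)); return K[:2,:2]@s+K[:2,2]
E
python3 - <<'E'
from h import *
Z=dict(board=0,scrap_bin=0,parts_tray=0,block_offcut=.103,stepped_offcut=.103,pointed_offcut=.101,black_tape=.09,angle_bracket=.09,turned_knob=.09)
o=manip.get_obs();print(o["time"],o["ee_pos"],o["orientation"],o["force"])
for c in ["scene","side"]:
    p=manip.snapshot(c);cv2.imwrite(f"pics/{c}0.png",p["color"]);print(c,np.round(p["T"][:3],3).tolist() if hasattr(p["T"],'shape') else p["T"])
    for n in NAMES:
        for m in manip.mark_of(p,n)[:2]: print(n,np.round(m["at"]),round(m["score"],2),np.round(at(p,m["at"],Z[n]),3))
E
```

```text
pics
0.0 [0.20521849 0.58991513 0.22173225] [-1.79915650e+02  3.52043340e-03  1.60819643e+02] [-0.25811805 -0.02162162  0.80762682]
scene [[0.692, 0.53, -0.49, 0.018], [-0.722, 0.504, -0.474, -0.511], [-0.004, 0.682, 0.732, 0.881]]
board [304. 164.] 0.68 [ 0.65   0.158 -0.   ]
board [327. 223.] 0.59 [ 0.542 -0.027  0.   ]
scrap_bin [411. 292.] 0.86 [ 0.53  -0.283  0.   ]
scrap_bin [350. 241.] 0.63 [ 0.541 -0.1    0.   ]
parts_tray [253. 175.] 0.9 [0.529 0.226 0.   ]
block_offcut [342. 181.] 0.83 [ 0.596 -0.023  0.103]
stepped_offcut [382. 209.] 0.68 [ 0.592 -0.144  0.103]
pointed_offcut [302. 164.] 0.86 [0.574 0.085 0.101]
black_tape [348. 239.] 0.71 [ 0.488 -0.138  0.09 ]
angle_bracket [309. 216.] 0.76 [ 0.477 -0.033  0.09 ]
turned_knob [265. 192.] 0.85 [0.457 0.089 0.09 ]
side [[0.975, 0.105, -0.196, 0.349], [-0.223, 0.454, -0.863, -0.863], [-0.002, 0.885, 0.466, 0.589]]
board [298. 268.] 0.92 [ 0.531 -0.022  0.   ]
scrap_bin [332. 355.] 0.57 [ 0.532 -0.284  0.   ]
parts_tray [331. 357.] 0.52 [ 0.529 -0.289  0.   ]
block_offcut [324. 221.] 0.55 [ 0.588 -0.016  0.103]
stepped_offcut [346. 253.] 0.87 [ 0.597 -0.141  0.103]
stepped_offcut [306. 200.] 0.21 [0.575 0.085 0.103]
pointed_offcut [302. 201.] 0.59 [0.566 0.087 0.101]
black_tape [286. 266.] 0.8 [ 0.484 -0.14   0.09 ]
angle_bracket [271. 236.] 0.63 [ 0.476 -0.028  0.09 ]
turned_knob [257. 210.] 0.67 [0.465 0.091 0.09 ]
```

View pics/scene0.png

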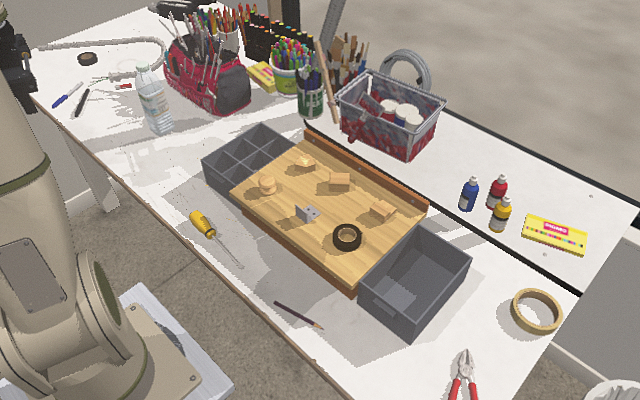

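View pics/side0.png

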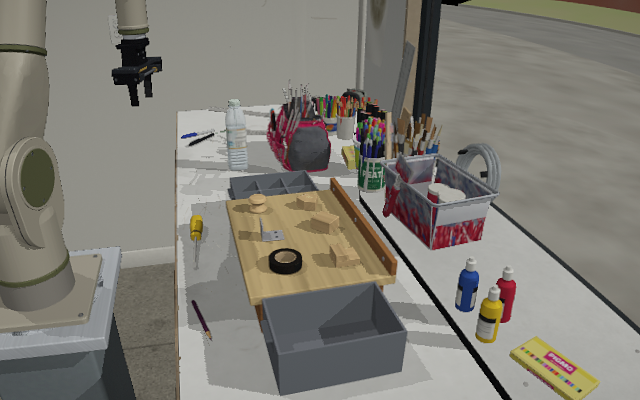

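The scene view shows the scrap bin (no divider) on the right (-y), around (411,290). The parts tray is on the left. The offcuts lie in a row near the fence at (302,164), (340,181) and (382,209). The knob, bracket and tape are on the near side at (267,185), (307,213) and (347,237). The side view agrees. I'll lift and move above the board to look with the wrist camera.

```bash
cat >> h.py <<'E'
from scipy.spatial.transform import Rotation as Ro
def go(x,y,z,yaw):
    o=manip.get_obs();R=Ro.from_euler("xyz",o["orientation"],degrees=True)
    G=Ro.from_euler("xyz",[180,0,yaw],degrees=True)
    return R.inv().apply(np.array([x,y,z])-o["ee_pos"]).round(4),(R.inv()*G).as_rotvec(degrees=True).round(1)
E
python3 -c "
from h import *
print(go(.5,0,.38,90))
for c,u in [('scene',(161,132)),('scene',(145,72)),('side',(235,170)),('side',(232,102))]:
    p=manip.snapshot(c);print(c,at(p,u,0 if u[1]>120 else .2))"
```

```text
(array([-0.4723, -0.4607, -0.1575]), array([ 0. , -0. , 70.8]))
scene [4.59276490e-01 5.49743129e-01 1.11022302e-16]
scene [0.46505359 0.54042121 0.2       ]
side [0.45827491 0.5391814  0.        ]
side [0.4661948  0.58837805 0.2       ]
```

Call:
carry_out(
  offset=[
    [0, 0, -0.04],
    [0, 0, -0.08],
    [0, 0, -0.12],
    [0, 0, -0.16],
    [0, 0, -0.16],
  ],
  rotation=[
    [0, 0, 0],
    [0, 0, 0],
    [0, 0, 0],
    [0, 0, 0],
    [0, 0, 0],
  ],
  hand=[0.25, 0.25, 0.25, 0.25, 0.25],
)

```text
time: 1.62
ee_pos: [0.2057, 0.5917, 0.3916]
orientation: [179.3, -0.0, 160.8]
force: [-0.3, 0.5, 1.5]
opening: 0.0612
finger_force: 0.0
```

Call:
carry_out(
  offset=[
    [-0.028, -0.027, 0],
    [-0.056, -0.055, 0],
    [-0.084, -0.082, 0],
    [-0.112, -0.109, 0],
    [-0.14, -0.137, 0],
  ],
  rotation=[
    [0, 0, 5],
    [0, 0, 10],
    [0, 0, 15],
    [0, 0, 20],
    [0, 0, 25],
  ],
  hand=[0.25, 0.25, 0.25, 0.25, 0.25],
)

```text
time: 2.03
ee_pos: [0.2931, 0.4132, 0.3825]
orientation: [180.0, -0.0, 135.6]
force: [0.6, 1.2, 0.6]
opening: 0.0284
finger_force: 0.0
```

```bash
python3 -c "
from h import *
print(go(.5,0,.38,90))"
```

```text
(array([-0.437 , -0.1503,  0.0023]), array([ 0. , -0. , 45.6]))
```

Call:
carry_out(
  offset=[
    [-0.038, -0.013, 0],
    [-0.076, -0.026, 0],
    [-0.114, -0.039, 0],
    [-0.152, -0.052, 0],
    [-0.19, -0.065, 0],
  ],
  rotation=[
    [0, 0, 5],
    [0, 0, 10],
    [0, 0, 15],
    [0, 0, 20],
    [0, 0, 25],
  ],
  hand=[0.25, 0.25, 0.25, 0.25, 0.25],
)

```text
time: 2.45
ee_pos: [0.384, 0.2339, 0.3827]
orientation: [180.0, -0.0, 110.6]
force: [0.7, 0.4, -0.4]
opening: 0.0218
finger_force: 0.0
```

```bash
python3 -c "
from h import *
print(go(.5,0,.38,90))"
```

```text
(array([-0.2598,  0.0265,  0.0026]), array([ 0. , -0. , 20.6]))
```

Call:
carry_out(
  offset=[
    [-0.04, 0.005, 0],
    [-0.08, 0.01, 0],
    [-0.12, 0.015, 0],
    [-0.16, 0.02, 0],
    [-0.2, 0.02, 0],
  ],
  rotation=[
    [0, 0, 5],
    [0, 0, 10],
    [0, 0, 15],
    [0, 0, 20],
    [0, 0, 20.6],
  ],
  hand=[0.25, 0.25, 0.25, 0.25, 0.25],
)

```text
time: 2.87
ee_pos: [0.474, 0.0542, 0.3826]
orientation: [180.0, -0.0, 89.9]
force: [0.6, -0.3, 0.4]
opening: 0.0216
finger_force: 0.0
```

Run:
```python
from h import *
Z=dict(board=0,scrap_bin=0,parts_tray=0,block_offcut=.103,stepped_offcut=.103,pointed_offcut=.101,black_tape=.09,angle_bracket=.09,turned_knob=.09)
p=manip.snapshot("wrist");cv2.imwrite("pics/w1.png",p["color"]);print(np.round(p["T"],3)[:3])
for n in NAMES:
    for m in manip.mark_of(p,n)[:1]: print(n,np.round(m["at"]),round(m["score"],2),np.round(at(p,m["at"],Z[n]),3))
```

```text
[[ 1.     0.001 -0.001  0.475]
 [-0.001  0.962  0.274  0.13 ]
 [ 0.001 -0.274  0.962  0.544]]
board [355. 203.] 0.69 [ 0.534 -0.024  0.   ]
scrap_bin [349. 326.] 0.78 [ 0.531 -0.287  0.   ]
parts_tray [353.  55.] 0.7 [0.525 0.223 0.   ]
block_offcut [399. 217.] 0.66 [ 0.59  -0.016  0.103]
stepped_offcut [393. 149.] 0.69 [0.575 0.083 0.103]
pointed_offcut [394. 148.] 0.9 [0.576 0.084 0.101]
black_tape [330. 283.] 0.76 [ 0.487 -0.135  0.09 ]
angle_bracket [323. 223.] 0.79 [ 0.476 -0.031  0.09 ]
turned_knob [319. 142.] 0.66 [0.471 0.093 0.09 ]
```

View pics/w1.png

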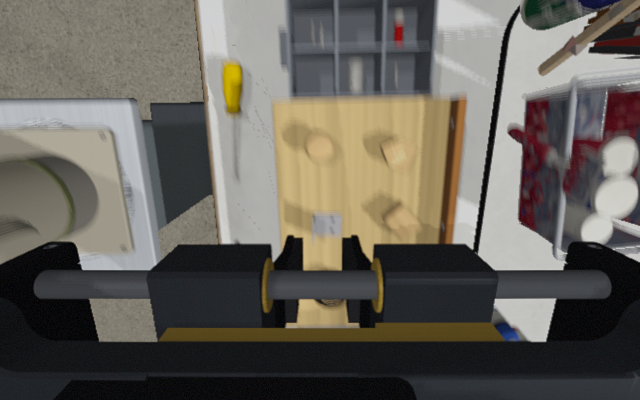

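The wrist view shows the board's left part. The pointed offcut is at (396,150), the block at (402,215), the knob at (319,147) and the bracket at (325,223). The fingers hide the rest. I'll push the stepped offcut first, angled slightly towards -x so it stays clear of the bin's far wall.

Run:
```python
from h import *
p=manip.snapshot("wrist")
for u in [(275,100),(272,225),(448,97),(442,235)]: print(u,at(p,u,.09).round(3))
p=manip.snapshot("scene")
for u in [(362,270),(351,291),(428,229),(470,262),(408,338),(359,291)]: print(u,at(p,u,.086).round(3))
print(go(.611,-.084,.2,75))
```

```text
(275, 100) [0.408 0.152 0.09 ]
(272, 225) [ 0.397 -0.032  0.09 ]
(448, 97) [0.648 0.158 0.09 ]
(442, 235) [ 0.662 -0.047  0.09 ]
(362, 270) [ 0.452 -0.206  0.086]
(351, 291) [ 0.401 -0.221  0.086]
(428, 229) [ 0.628 -0.241  0.086]
(470, 262) [ 0.617 -0.35   0.086]
(408, 338) [ 0.4   -0.357  0.086]
(359, 291) [ 0.412 -0.233  0.086]
(array([-0.1414,  0.1371,  0.1826]), array([ 0. , -0. , 15.3]))
```

Call:
carry_out(
  offset=[
    [-0.03, 0.027, 0.02],
    [-0.06, 0.055, 0.04],
    [-0.09, 0.082, 0.06],
    [-0.12, 0.11, 0.08],
    [-0.141, 0.137, 0.09],
  ],
  rotation=[
    [0, 0, 4],
    [0, 0, 8],
    [0, 0, 12],
    [0, 0, 15.3],
    [0, 0, 15.3],
  ],
  hand=[0.25, 0.25, 0.25, 0.25, 0.25],
)

```text
time: 3.88
ee_pos: [0.6053, -0.0806, 0.2941]
orientation: [-180.0, -0.0, 74.7]
force: [0.4, 1.2, 1.5]
opening: 0.022
finger_force: 0.0
```

Run:
```python
from h import *
p=manip.snapshot("wrist")
cv2.imwrite("pics/w2.png",p["color"])
for n in NAMES[3:6]:
    for m in manip.mark_of(p,n)[:2]: print(n,np.round(m["at"]),round(m["score"],2),np.round(at(p,m["at"],.102),3))
print(go(.611,-.084,.15,75),go(.611,-.084,.096,75))
```

```text
block_offcut [293. 130.] 0.71 [ 0.59  -0.015  0.102]
stepped_offcut [329. 233.] 0.94 [ 0.597 -0.143  0.102]
pointed_offcut [251.  38.] 0.91 [0.575 0.085 0.102]
pointed_offcut [245. 242.] 0.24 [ 0.495 -0.127  0.102]
(array([-0.0022,  0.0075,  0.1438]), array([-0.1,  0.1, -0.1])) (array([-0.0021,  0.0076,  0.1978]), array([-0.1,  0.1, -0.1]))
```

View pics/w2.png

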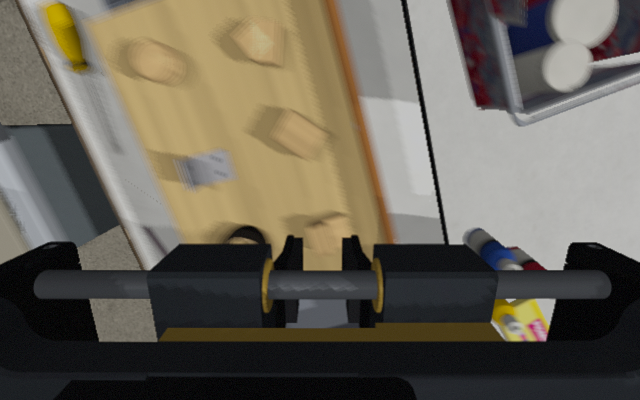

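The view shows the block at (290,133) and the stepped offcut at (327,232), with free board between them for the fingers. Descending.

Call:
carry_out(
  offset=[
    [0, 0.005, 0.04],
    [0, 0.005, 0.08],
    [0, 0.005, 0.12],
    [0, 0.005, 0.155],
    [0, 0.005, 0.18],
  ],
  rotation=[
    [0, 0, 0],
    [0, 0, 0],
    [0, 0, 0],
    [0, 0, 0],
    [0, 0, 0],
  ],
  hand=[0.25, 0.25, 0.25, 0.25, 0.25],
)

```text
time: 4.5
ee_pos: [0.6085, -0.0783, 0.1137]
orientation: [-180.0, -0.1, 75.1]
force: [-0.3, 0.1, 0.2]
opening: 0.0217
finger_force: 0.0
```

Call:
carry_out(
  offset=[
    [0, 0, 0.006],
    [0, 0, 0.012],
    [0, 0, 0.017],
    [0, 0, 0.017],
    [0, 0, 0.017],
  ],
  rotation=[
    [0, 0, 0],
    [0, 0, 0],
    [0, 0, 0],
    [0, 0, 0],
    [0, 0, 0],
  ],
  hand=[0.25, 0.25, 0.25, 0.25, 0.25],
)

```text
time: 4.92
ee_pos: [0.6105, -0.0804, 0.0999]
orientation: [179.9, -0.1, 74.9]
force: [-0.2, 0.1, -0.1]
opening: 0.0214
finger_force: 0.0
```

Call:
carry_out(
  offset=[
    [-0.01, 0, 0.003],
    [-0.02, 0, 0.003],
    [-0.03, 0, 0.003],
    [-0.04, 0, 0.003],
    [-0.05, 0, 0.003],
  ],
  rotation=[
    [0, 0, 0],
    [0, 0, 0],
    [0, 0, 0],
    [0, 0, 0],
    [0, 0, 0],
  ],
  hand=[0.25, 0.25, 0.25, 0.25, 0.25],
)

```text
time: 5.33
ee_pos: [0.5962, -0.1306, 0.0955]
orientation: [180.0, 0.0, 74.9]
force: [0.5, 0.1, 0.3]
opening: 0.0214
finger_force: 0.1
```

Call:
carry_out(
  offset=[
    [-0.01, 0, 0],
    [-0.02, 0, 0],
    [-0.03, 0, 0],
    [-0.04, 0, 0],
    [-0.05, 0, 0],
  ],
  rotation=[
    [0, 0, 0],
    [0, 0, 0],
    [0, 0, 0],
    [0, 0, 0],
    [0, 0, 0],
  ],
  hand=[0.25, 0.25, 0.25, 0.25, 0.25],
)

```text
time: 5.75
ee_pos: [0.5833, -0.1781, 0.0953]
orientation: [-180.0, -0.0, 74.9]
force: [0.7, 0.2, 0.6]
opening: 0.0221
finger_force: 0.2
```

Run:
```python
from h import *
for c in ["scene","side"]:
  p=manip.snapshot(c);cv2.imwrite(f"pics/{c}3.png",p["color"][130:370,200:500])
  for m in manip.mark_of(p,"stepped_offcut")[:2]: print(c,np.round(m["at"]),round(m["score"],2),np.round(at(p,m["at"],.103),3))
a,b=[cv2.imread(f"pics/{c}3.png") for c in ("scene","side")]
cv2.imwrite("pics/both3.png",np.hstack([a,b]))
print(manip.get_obs()["ee_pos"])
```

```text
scene [400. 235.] 0.64 [ 0.563 -0.213  0.103]
side [341. 273.] 0.97 [ 0.57  -0.199  0.103]
[ 0.58353181 -0.17722387  0.0952129 ]
```

View pics/both3.png

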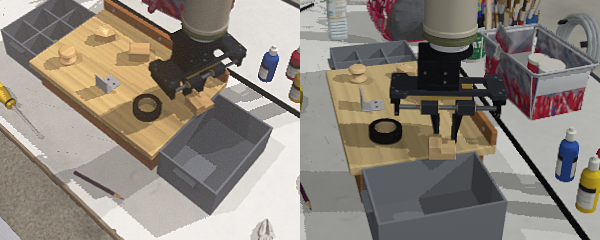

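The composite shows the stepped offcut at the board edge over the bin, ahead of both fingers, with the tape untouched. Continuing.

Call:
carry_out(
  offset=[
    [-0.013, 0, 0],
    [-0.026, 0, 0],
    [-0.039, 0, 0],
    [-0.052, 0, 0],
    [-0.065, 0, 0],
  ],
  rotation=[
    [0, 0, 0],
    [0, 0, 0],
    [0, 0, 0],
    [0, 0, 0],
    [0, 0, 0],
  ],
  hand=[0.25, 0.25, 0.25, 0.25, 0.25],
)

```text
time: 6.37
ee_pos: [0.5659, -0.2418, 0.0953]
orientation: [-180.0, 0.0, 74.9]
force: [0.5, -0.4, 0.5]
opening: 0.0218
finger_force: 0.0
```

Call:
carry_out(
  offset=[
    [0, 0, 0],
    [0, 0, -0.03],
    [0, 0, -0.06],
    [0, 0, -0.1],
    [0, 0, -0.12],
  ],
  rotation=[
    [0, 0, 0],
    [0, 0, 0],
    [0, 0, 0],
    [0, 0, 0],
    [0, 0, 0],
  ],
  hand=[0.25, 0.25, 0.25, 0.25, 0.25],
)

```text
time: 6.78
ee_pos: [0.5675, -0.2406, 0.2196]
orientation: [179.8, -0.0, 74.9]
force: [1.2, -0.3, 0.0]
opening: 0.0218
finger_force: 0.0
```

Run:
```python
from h import *
for c in ["scene","side"]:
  p=manip.snapshot(c)
  for n in NAMES[3:]:
    z=.02 if n[0]=="s" else (.102 if "offcut" in n else .09)
    for m in manip.mark_of(p,n)[:1]: print(c,n,np.round(m["at"]),round(m["score"],2),np.round(at(p,m["at"],z),3))
print(go(.597,.038,.2,82))
```

```text
scene block_offcut [329. 225.] 0.51 [ 0.481 -0.089  0.102]
scene stepped_offcut [408. 268.] 0.75 [ 0.56 -0.25  0.02]
scene pointed_offcut [302. 163.] 0.64 [0.575 0.086 0.102]
scene black_tape [347. 240.] 0.78 [ 0.484 -0.138  0.09 ]
scene angle_bracket [311. 214.] 0.5 [ 0.483 -0.032  0.09 ]
scene turned_knob [262. 191.] 0.57 [0.456 0.097 0.09 ]
side block_offcut [325. 219.] 0.97 [ 0.594 -0.004  0.102]
side stepped_offcut [337. 330.] 0.63 [ 0.551 -0.249  0.02 ]
side pointed_offcut [282. 264.] 0.69 [ 0.476 -0.147  0.102]
side black_tape [284. 266.] 0.7 [ 0.482 -0.138  0.09 ]
side angle_bracket [273. 235.] 0.57 [ 0.481 -0.024  0.09 ]
side turned_knob [256. 211.] 0.67 [0.462 0.085 0.09 ]
(array([ 0.2762, -0.0429,  0.015 ]), array([-0. , -0. , -7.1]))
```

Call:
carry_out(
  offset=[
    [0.04, -0.006, 0],
    [0.08, -0.013, 0],
    [0.12, -0.02, 0],
    [0.16, -0.026, 0],
    [0.2, -0.032, 0],
  ],
  rotation=[
    [0, 0, -2],
    [0, 0, -4],
    [0, 0, -6],
    [0, 0, -7],
    [0, 0, -7],
  ],
  hand=[0.25, 0.25, 0.25, 0.25, 0.25],
)

```text
time: 7.9
ee_pos: [0.5876, -0.0366, 0.2155]
orientation: [180.0, -0.0, 82.0]
force: [0.8, -0.1, 0.1]
opening: 0.0214
finger_force: 0.0
```

Run:
```python
from h import *
p=manip.snapshot("wrist");cv2.imwrite("pics/w4.png",p["color"])
for n in NAMES[3:6]:
    for m in manip.mark_of(p,n)[:1]: print(n,np.round(m["at"]),round(m["score"],2),np.round(at(p,m["at"],.102),3))
for X in [(.572,.04,.09),(.624,.034,.09),(.598,.037,.09)]: print(px(p,X).round())
print(go(.597,.037,.2,82))
```

```text
pointed_offcut [284.  59.] 0.61 [0.575 0.086 0.102]
[292. 117.]
[351. 116.]
[321. 117.]
(array([ 0.0747, -0.0012,  0.0152]), array([-0. ,  0. ,  0.1]))
```

View pics/w4.png

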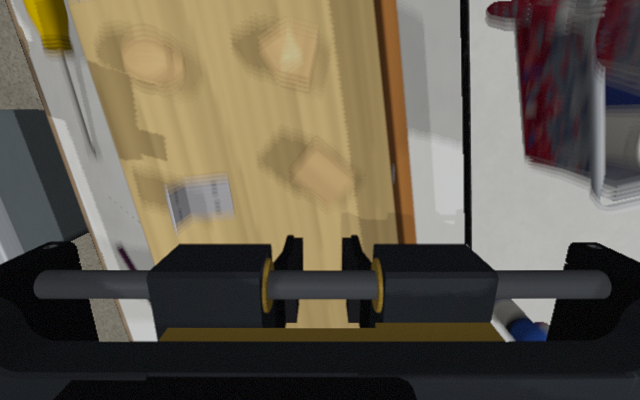

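The view shows the block spanning rows 140–205 and the pointed offcut's lower edge at about row 90. The landing line at row 117 falls in the gap. I'll move over it, descend and push.

Call:
carry_out(
  offset=[
    [0.037, -0.001, 0],
    [0.075, -0.001, 0],
    [0.075, -0.001, 0.02],
    [0.075, -0.001, 0.05],
    [0.075, -0.001, 0.08],
  ],
  rotation=[
    [0, 0, 0],
    [0, 0, 0],
    [0, 0, 0],
    [0, 0, 0],
    [0, 0, 0],
  ],
  hand=[0.25, 0.25, 0.25, 0.25, 0.25],
)

```text
time: 8.52
ee_pos: [0.5981, 0.0345, 0.1351]
orientation: [179.9, -0.0, 81.8]
force: [0.3, -1.0, -0.6]
opening: 0.0217
finger_force: 0.0
```

Call:
carry_out(
  offset=[
    [0, 0, 0.01],
    [0, 0, 0.02],
    [0, 0, 0.03],
    [0, 0, 0.038],
    [0, 0, 0.038],
  ],
  rotation=[
    [0, 0, 0],
    [0, 0, 0],
    [0, 0, 0],
    [0, 0, 0],
    [0, 0, 0],
  ],
  hand=[0.25, 0.25, 0.25, 0.25, 0.25],
)

```text
time: 8.93
ee_pos: [0.5971, 0.0356, 0.0965]
orientation: [-180.0, 0.0, 81.9]
force: [-0.5, 0.7, -1.2]
opening: 0.022
finger_force: 0.0
```

Call:
carry_out(
  offset=[
    [-0.012, 0, 0],
    [-0.024, 0, 0],
    [-0.036, 0, 0],
    [-0.048, 0, 0],
    [-0.06, 0, 0],
  ],
  rotation=[
    [0, 0, 0],
    [0, 0, 0],
    [0, 0, 0],
    [0, 0, 0],
    [0, 0, 0],
  ],
  hand=[0.25, 0.25, 0.25, 0.25, 0.25],
)

```text
time: 9.35
ee_pos: [0.5889, -0.0254, 0.0979]
orientation: [179.9, -0.0, 81.9]
force: [-0.1, 1.4, -0.0]
opening: 0.0216
finger_force: 0.4
```

Call:
carry_out(
  offset=[
    [-0.012, 0, 0],
    [-0.024, 0, 0],
    [-0.036, 0, 0],
    [-0.048, 0, 0],
    [-0.06, 0, 0],
  ],
  rotation=[
    [0, 0, 0],
    [0, 0, 0],
    [0, 0, 0],
    [0, 0, 0],
    [0, 0, 0],
  ],
  hand=[0.25, 0.25, 0.25, 0.25, 0.25],
)

```text
time: 9.77
ee_pos: [0.5803, -0.0841, 0.0973]
orientation: [180.0, -0.0, 81.9]
force: [1.1, 0.9, 0.6]
opening: 0.0217
finger_force: 0.4
```

Run:
```python
from h import *
for c in ["scene","side"]:
  p=manip.snapshot(c);cv2.imwrite(f"pics/{c}5.png",p["color"][130:370,200:500])
  for m in manip.mark_of(p,"block_offcut")[:2]: print(c,np.round(m["at"]),round(m["score"],2),np.round(at(p,m["at"],.103),3))
a,b=[cv2.imread(f"pics/{c}5.png") for c in ("scene","side")]
cv2.imwrite("pics/both5.png",np.hstack([a,b]))
```

```text
side [333. 248.] 0.8 [ 0.578 -0.118  0.103]
```

View pics/both5.png

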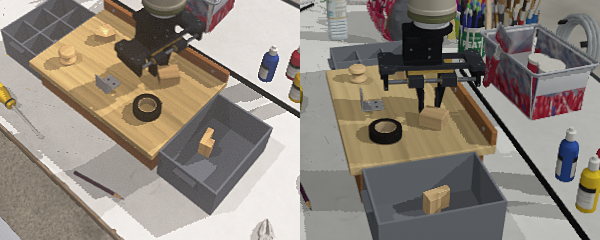

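The stepped offcut lies in the bin, near (207,145) in the left half. The block is ahead of the fingers and centred, clear of the tape. Continuing.

Call:
carry_out(
  offset=[
    [-0.012, 0, 0],
    [-0.024, 0, 0],
    [-0.036, 0, 0],
    [-0.048, 0, 0],
    [-0.06, 0, 0],
  ],
  rotation=[
    [0, 0, 0],
    [0, 0, 0],
    [0, 0, 0],
    [0, 0, 0],
    [0, 0, 0],
  ],
  hand=[0.25, 0.25, 0.25, 0.25, 0.25],
)

```text
time: 10.38
ee_pos: [0.5717, -0.144, 0.0973]
orientation: [180.0, 0.0, 81.9]
force: [0.1, -0.8, 0.3]
opening: 0.0219
finger_force: 0.1
```

Call:
carry_out(
  offset=[
    [-0.012, 0, 0],
    [-0.024, 0, 0],
    [-0.036, 0, 0],
    [-0.048, 0, 0],
    [-0.06, 0, 0],
  ],
  rotation=[
    [0, 0, 0],
    [0, 0, 0],
    [0, 0, 0],
    [0, 0, 0],
    [0, 0, 0],
  ],
  hand=[0.25, 0.25, 0.25, 0.25, 0.25],
)

```text
time: 10.8
ee_pos: [0.5634, -0.2029, 0.0973]
orientation: [180.0, -0.0, 81.9]
force: [-0.3, 1.4, -0.4]
opening: 0.0218
finger_force: 0.0
```

Call:
carry_out(
  offset=[
    [-0.01, 0, 0],
    [-0.02, 0, 0],
    [-0.035, 0, 0],
    [-0.04, 0, 0],
    [-0.04, 0, 0],
  ],
  rotation=[
    [0, 0, 0],
    [0, 0, 0],
    [0, 0, 0],
    [0, 0, 0],
    [0, 0, 0],
  ],
  hand=[0.25, 0.25, 0.25, 0.25, 0.25],
)

```text
time: 11.22
ee_pos: [0.5574, -0.2432, 0.0973]
orientation: [-180.0, 0.0, 81.8]
force: [0.1, 0.0, 0.2]
opening: 0.0221
finger_force: 0.0
```

Call:
carry_out(
  offset=[
    [0, 0, -0.03],
    [0, 0, -0.06],
    [0, 0, -0.09],
    [0, 0, -0.12],
    [0, 0, -0.12],
  ],
  rotation=[
    [0, 0, 0],
    [0, 0, 0],
    [0, 0, 0],
    [0, 0, 0],
    [0, 0, 0],
  ],
  hand=[0.25, 0.25, 0.25, 0.25, 0.25],
)

```text
time: 11.63
ee_pos: [0.5605, -0.2416, 0.2234]
orientation: [179.5, 0.0, 82.0]
force: [1.0, -0.7, -0.6]
opening: 0.0215
finger_force: 0.0
```

Run:
```python
from h import *
for c in ["scene","side"]:
  p=manip.snapshot(c)
  for n in NAMES[3:]:
    z=.02 if n[0]=="s" or n[:3]=="blo" else (.102 if "offcut" in n else .09)
    for m in manip.mark_of(p,n)[:1]: print(c,n,np.round(m["at"]),round(m["score"],2),np.round(at(p,m["at"],z),3))
print(go(.578,.13,.2,87))
```

```text
scene block_offcut [431. 294.] 0.92 [ 0.542 -0.321  0.02 ]
scene stepped_offcut [410. 269.] 0.55 [ 0.562 -0.254  0.02 ]
scene pointed_offcut [302. 164.] 0.59 [0.573 0.086 0.102]
scene black_tape [349. 239.] 0.76 [ 0.49  -0.138  0.09 ]
scene angle_bracket [312. 216.] 0.7 [ 0.482 -0.039  0.09 ]
scene turned_knob [263. 191.] 0.54 [0.456 0.095 0.09 ]
side stepped_offcut [336. 330.] 0.72 [ 0.549 -0.248  0.02 ]
side pointed_offcut [307. 200.] 0.64 [0.577 0.088 0.102]
side black_tape [286. 263.] 0.7 [ 0.487 -0.129  0.09 ]
side angle_bracket [271. 237.] 0.79 [ 0.475 -0.031  0.09 ]
side turned_knob [257. 207.] 0.79 [0.467 0.103 0.09 ]
(array([ 0.3704, -0.0324,  0.0172]), array([-0. , -0. , -5.1]))
```

Both are in the bin; nothing else has moved. Now the pointed one.

Call:
carry_out(
  offset=[
    [0.04, -0.004, 0],
    [0.08, -0.008, 0],
    [0.12, -0.012, 0],
    [0.16, -0.016, 0],
    [0.2, -0.02, 0],
  ],
  rotation=[
    [0, 0, -1],
    [0, 0, -2],
    [0, 0, -3],
    [0, 0, -4],
    [0, 0, -5],
  ],
  hand=[0.25, 0.25, 0.25, 0.25, 0.25],
)

```text
time: 12.75
ee_pos: [0.5661, -0.0386, 0.2175]
orientation: [180.0, -0.0, 87.0]
force: [0.8, 0.1, 1.1]
opening: 0.0216
finger_force: 0.0
```

Call:
carry_out(
  offset=[
    [0.02, 0, 0],
    [0.04, 0, 0],
    [0.06, 0, 0],
    [0.075, 0, 0],
    [0.075, 0, 0],
  ],
  rotation=[
    [0, 0, 0],
    [0, 0, 0],
    [0, 0, 0],
    [0, 0, 0],
    [0, 0, 0],
  ],
  hand=[0.25, 0.25, 0.25, 0.25, 0.25],
)

```text
time: 13.17
ee_pos: [0.5703, 0.0385, 0.2171]
orientation: [-180.0, -0.1, 87.2]
force: [0.5, 1.4, -0.5]
opening: 0.0219
finger_force: 0.0
```

Run:
```python
from h import *
p=manip.snapshot("wrist");cv2.imwrite("pics/w6.png",p["color"])
for n in NAMES[5:6]:
    for m in manip.mark_of(p,n)[:1]: print(n,np.round(m["at"]),round(m["score"],2),np.round(at(p,m["at"],.102),3))
for X in [(.552,.133,.09),(.604,.133,.09)]: print(px(p,X).round())
print(go(.578,.133,.2,87),manip.get_obs()["ee_pos"])
```

```text
pointed_offcut [325. 148.] 0.68 [0.576 0.086 0.102]
[295.  94.]
[355.  91.]
(array([0.099 , 0.0025, 0.0172]), array([-0.,  0., -0.])) [0.57029604 0.03432046 0.21722019]
```

View pics/w6.png

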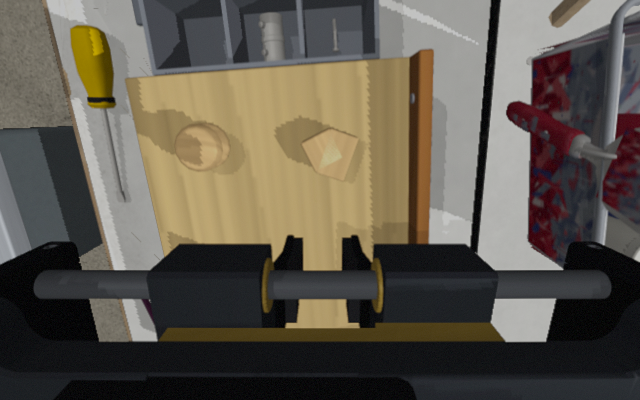

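The view shows the pointed offcut at (333,153) with its top at row 127. The landing line at row 92 is clear board. The knob at (203,147) is well away.

Call:
carry_out(
  offset=[
    [0.03, 0.006, 0],
    [0.065, 0.006, 0],
    [0.099, 0.006, 0],
    [0.099, 0.006, 0.02],
    [0.099, 0.006, 0.06],
  ],
  rotation=[
    [0, 0, 0],
    [0, 0, 0],
    [0, 0, 0],
    [0, 0, 0],
    [0, 0, 0],
  ],
  hand=[0.25, 0.25, 0.25, 0.25, 0.25],
)

```text
time: 13.68
ee_pos: [0.5846, 0.1346, 0.1608]
orientation: [179.6, -0.2, 87.0]
force: [0.5, -0.9, -0.2]
opening: 0.0216
finger_force: 0.0
```

Call:
carry_out(
  offset=[
    [0, 0, 0.015],
    [0, 0, 0.03],
    [0, 0, 0.045],
    [0, 0, 0.06],
    [0, 0, 0.06],
  ],
  rotation=[
    [0, 0, 0],
    [0, 0, 0],
    [0, 0, 0],
    [0, 0, 0],
    [0, 0, 0],
  ],
  hand=[0.25, 0.25, 0.25, 0.25, 0.25],
)

```text
time: 14.1
ee_pos: [0.5803, 0.1307, 0.0946]
orientation: [-179.8, 0.1, 86.8]
force: [-0.2, -0.3, -0.6]
opening: 0.0219
finger_force: 0.0
```

Call:
carry_out(
  offset=[
    [-0.012, 0, 0],
    [-0.024, 0, 0],
    [-0.036, 0, 0],
    [-0.048, 0, 0],
    [-0.06, 0, 0],
  ],
  rotation=[
    [0, 0, 0],
    [0, 0, 0],
    [0, 0, 0],
    [0, 0, 0],
    [0, 0, 0],
  ],
  hand=[0.25, 0.25, 0.25, 0.25, 0.25],
)

```text
time: 14.52
ee_pos: [0.5787, 0.0711, 0.0982]
orientation: [179.9, -0.0, 86.8]
force: [-0.3, 0.5, 0.3]
opening: 0.0219
finger_force: 0.2
```

Call:
carry_out(
  offset=[
    [-0.012, 0, 0],
    [-0.024, 0, 0],
    [-0.036, 0, 0],
    [-0.048, 0, 0],
    [-0.06, 0, 0],
  ],
  rotation=[
    [0, 0, 0],
    [0, 0, 0],
    [0, 0, 0],
    [0, 0, 0],
    [0, 0, 0],
  ],
  hand=[0.25, 0.25, 0.25, 0.25, 0.25],
)

```text
time: 14.93
ee_pos: [0.5751, 0.0119, 0.0973]
orientation: [180.0, -0.0, 86.9]
force: [-0.6, 1.4, 0.5]
opening: 0.0217
finger_force: 0.2
```

Run:
```python
from h import *
for c in ["scene","side"]:
  p=manip.snapshot(c);cv2.imwrite(f"pics/{c}7.png",p["color"][130:370,200:500])
  for m in manip.mark_of(p,"pointed_offcut")[:2]: print(c,np.round(m["at"]),round(m["score"],2),np.round(at(p,m["at"],.101),3))
a,b=[cv2.imread(f"pics/{c}7.png") for c in ("scene","side")]
cv2.imwrite("pics/both7.png",np.hstack([a,b]))
```

```text
scene [330. 185.] 0.65 [ 0.568 -0.01   0.101]
side [311. 220.] 0.81 [ 0.565 -0.003  0.101]
```

View pics/both7.png

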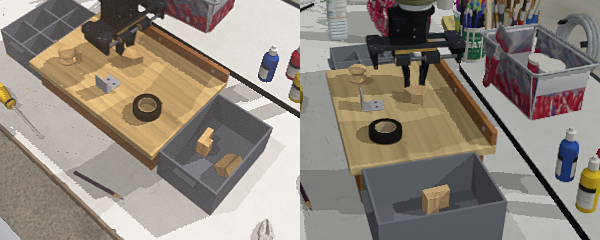

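Both earlier offcuts lie in the bin, and the pointed one sits between the two fingertips at about (167,58) in the left half. Continuing.

Call:
carry_out(
  offset=[
    [-0.012, 0, 0],
    [-0.024, 0, 0],
    [-0.036, 0, 0],
    [-0.048, 0, 0],
    [-0.06, 0, 0],
  ],
  rotation=[
    [0, 0, 0],
    [0, 0, 0],
    [0, 0, 0],
    [0, 0, 0],
    [0, 0, 0],
  ],
  hand=[0.25, 0.25, 0.25, 0.25, 0.25],
)

```text
time: 15.55
ee_pos: [0.5718, -0.0485, 0.0973]
orientation: [180.0, 0.0, 86.9]
force: [0.1, -0.1, -0.2]
opening: 0.0216
finger_force: 0.1
```

Call:
carry_out(
  offset=[
    [-0.012, 0, 0],
    [-0.024, 0, 0],
    [-0.036, 0, 0],
    [-0.048, 0, 0],
    [-0.06, 0, 0],
  ],
  rotation=[
    [0, 0, 0],
    [0, 0, 0],
    [0, 0, 0],
    [0, 0, 0],
    [0, 0, 0],
  ],
  hand=[0.25, 0.25, 0.25, 0.25, 0.25],
)

```text
time: 15.97
ee_pos: [0.5686, -0.1079, 0.0973]
orientation: [-180.0, -0.0, 86.9]
force: [-0.3, 0.1, -0.1]
opening: 0.0218
finger_force: 0.1
```

Run:
```python
from h import *
for c in ["scene","side"]:
  p=manip.snapshot(c)
  for n in ["pointed_offcut","black_tape","angle_bracket"]:
    for m in manip.mark_of(p,n)[:2]: print(c,n,np.round(m["at"]),round(m["score"],2),np.round(at(p,m["at"],.101 if n[0]=="p" else .09),3))
```

```text
scene black_tape [348. 239.] 0.84 [ 0.488 -0.138  0.09 ]
scene angle_bracket [309. 216.] 0.81 [ 0.476 -0.035  0.09 ]
side pointed_offcut [326. 256.] 0.88 [ 0.558 -0.14   0.101]
side black_tape [286. 266.] 0.62 [ 0.484 -0.14   0.09 ]
side angle_bracket [271. 234.] 0.71 [ 0.478 -0.022  0.09 ]
side angle_bracket [323. 254.] 0.45 [ 0.56  -0.116  0.09 ]
```

Call:
carry_out(
  offset=[
    [-0.012, 0, 0],
    [-0.024, 0, 0],
    [-0.036, 0, 0],
    [-0.048, 0, 0],
    [-0.06, 0, 0],
  ],
  rotation=[
    [0, 0, 0],
    [0, 0, 0],
    [0, 0, 0],
    [0, 0, 0],
    [0, 0, 0],
  ],
  hand=[0.25, 0.25, 0.25, 0.25, 0.25],
)

```text
time: 16.78
ee_pos: [0.5652, -0.1686, 0.0973]
orientation: [180.0, 0.0, 86.9]
force: [0.9, 0.9, 0.6]
opening: 0.0217
finger_force: 0.1
```

Call:
carry_out(
  offset=[
    [-0.014, 0, 0],
    [-0.028, 0, 0],
    [-0.042, 0, 0],
    [-0.056, 0, 0],
    [-0.072, 0, 0],
  ],
  rotation=[
    [0, 0, 0],
    [0, 0, 0],
    [0, 0, 0],
    [0, 0, 0],
    [0, 0, 0],
  ],
  hand=[0.25, 0.25, 0.25, 0.25, 0.25],
)

```text
time: 17.2
ee_pos: [0.5614, -0.24, 0.0973]
orientation: [-180.0, -0.0, 86.9]
force: [-0.7, 0.7, -0.8]
opening: 0.0217
finger_force: 0.0
```

Call:
carry_out(
  offset=[
    [0, 0, 0],
    [0, 0, -0.03],
    [0, 0, -0.06],
    [0, 0, -0.1],
    [0, 0, -0.14],
  ],
  rotation=[
    [0, 0, 0],
    [0, 0, 0],
    [0, 0, 0],
    [0, 0, 0],
    [0, 0, 0],
  ],
  hand=[0.25, 0.25, 0.25, 0.25, 0.25],
)

```text
time: 17.62
ee_pos: [0.5609, -0.2385, 0.2384]
orientation: [-179.9, -0.0, 86.9]
force: [1.7, 0.5, 0.5]
opening: 0.0219
finger_force: 0.0
```

Call:
carry_out(
  offset=[
    [0, 0, -0.04],
    [0, 0, -0.08],
    [0, 0, -0.1],
    [0, 0, -0.1],
    [0, 0, -0.1],
  ],
  rotation=[
    [0, 0, 0],
    [0, 0, 0],
    [0, 0, 0],
    [0, 0, 0],
    [0, 0, 0],
  ],
  hand=[0.25, 0.25, 0.25, 0.25, 0.25],
)

```text
time: 18.03
ee_pos: [0.5619, -0.2389, 0.3383]
orientation: [179.9, 0.0, 86.9]
force: [-0.0, -0.4, -0.8]
opening: 0.0217
finger_force: 0.0
```

Run:
```python
from h import *
a,b=[manip.snapshot(c)["color"][130:370,200:500] for c in ("scene","side")]
cv2.imwrite("pics/both8.png",np.hstack([a,b]))
```

```text
(no output)
```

View pics/both8.png

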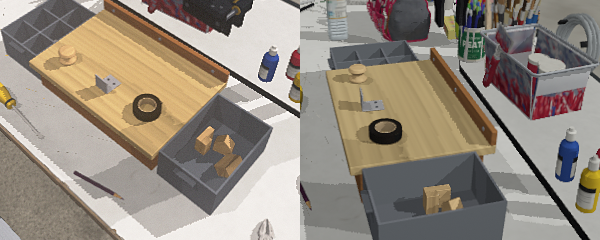

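All three offcuts are in the bin, at about (205,138), (225,145) and (228,163) in the left half. The tape, bracket and knob stand where they were, and the arm is clear.

```bash
python3 -c "
from rig import manip
print(manip.sign_off())"
```

```text
the job is handed in; nothing more can be done
None
```

All three offcuts were slid off the board into the scrap bin; the tape, bracket and knob were left standing where they were, and the job was handed in about 18 s into the 72 s allowed.

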